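# Refit the chopping blade

### The job

Take the chopping blade off the fork hook of the accessory stand, holding it by its knob and keeping the fingers off the steel wings. Fit it over the drive spindle in the chopper's bowl, turning it by feel until the drive cross drops into its socket, then push it down firmly, without forcing it, to make sure that it is fully home, and let go. Leave the other things on the counter as they are.

Things in the scene. Friction and masses are not known exactly. Their poses are not given: they have to be found in the camera images.
- blade: Chopping blade, 0.1 to 0.17 kg: white plastic hub 108 mm tall, two steel wings. Origin: centre of the hub's underside; z up along the hub. Going up: barrel 36 mm across to z = 44 mm, neck 14 mm across to 80 mm, round knob 30 mm across to 108 mm. In the underside a plus-shaped slot, arms along x and y, 10 mm wide, 9 mm deep, 30 mm end to end; above it an 11 mm bore 31 mm deep.
- wings: The two sharp steel wings of the blade (part of it; same origin and axes), reaching 44 mm from the hub's axis, at z = 7 and 27 mm one on each side. Fingers must not touch them.
- knob (a point): Middle of the blade's ribbed grip knob (30 mm across, 28 mm tall), 94 mm above the blade's origin. The knob's flat underside rests on the fork's prongs; the blade hangs upright from it, at any yaw, its origin 80 mm below point fork.
- stand: Accessory stand, fixed: dark steel plate 135 x 120 x 12 mm, mast 12 mm thick at x = +88 mm, 152 mm tall, and a wire fork hook pointing to the stand's -x. Origin: on the counter under the fork's seat; z up.
- fork (a point): Seat of the fork: on the axis the blade hangs on, at the prongs' top, 150 mm above the counter; axes as the stand's. Two prongs of 6 mm wire run along x at y = +-12 mm, joined at x = +14 mm; the front ends (x = -19 to -28 mm) turn up by 11 mm. The knob must rise more than 11 mm to pass them.
- motor_base: Mini chopper, fixed: round steel-clad motor base 132 mm across, 70 mm tall, with a clear plastic bowl locked on it: 98 to 102 mm across inside, floor 75 mm and rim 175 mm above the counter; a clear handle reaches 89 mm from the axis at +x. Origin: centre of its underside; z up.
- seat (a point): Where the blade's origin lies when home: on the spindle's axis, top of the white boss in the bowl's floor, 80 mm above the motor base's origin. Home, the hub touches the boss all round and the knob is 160 to 188 mm above the counter.
- tumbler: Bystander: clear plastic tumbler, standing, 72 mm across the rim, 120 mm tall. Origin: centre of its underside.
- gasket: Bystander: purple silicone gasket ring lying flat, 70 mm across, 7 mm thick. Origin: centre of its underside.
- pry_tool: Bystander: yellow plastic pry tool lying flat, 142 mm long (its x axis), 22 mm wide, 6 mm thick. Origin: centre of its underside.
- screwdriver: Bystander: steel screwdriver lying flat, 170 mm long (its x axis), 26 mm thick. Origin: centre of its underside.
- fork_exit (a point): 75 mm in front of point fork (stand's -x), same height: with the blade's axis here its wings are clear of the fork and it may rise freely. On the way from the fork, lift it by 12 to 28 mm only: higher, the barrel's shoulder meets the prongs from below.
- spindle_tip (a point): Tip of the steel spindle pin (8 mm across, tapered to 3 mm over its top 8 mm), 37 mm above point seat. The pin stands on the drive cross and enters the blade's bore first.
- cross_top (a point): Top of the plus-shaped drive cross round the spindle's foot, 9 mm above point seat; arms 7.5 mm wide, 25 mm end to end. Its angle may be anything and is not reported; gears hold it against twists up to 0.25 N m. Until slot and cross agree (within 5 deg, four ways a turn) the hub stands on it 9 mm too high; turned under about 10 N of downward push it drops.

How it is judged:
On the way, in this order (a step that is already met when the one before it is completed fails the run):
1. the blade is off the fork hook, held in the fingers (horizontal distance between blade and fork above 0.06 m and height (world z) of blade above 0.06 m and contact force between the fingers and blade above 1 N), for 0.1 s.
2. the blade is home on the spindle and pushed down with more than 6 N (horizontal distance between blade and seat below 0.003 m and z of blade in the frame of seat between -0.0025 and 0.0025 m and contact force between blade and motor_base above 6 N), for 0.2 s.
At the end, for the whole second after the job is handed in: the blade stands upright (within 0.06 rad) and still on the spindle, its underside within 3 mm of the seat sideways and 2.5 mm in height, so that its slot is down over the drive cross, and it has been released (horizontal distance between blade and seat below 0.003 m and z of blade in the frame of seat between -0.0025 and 0.0025 m and angle between blade's own z axis and vertical below 0.06 rad and linear speed of blade below 0.02 m/s and angular speed of blade below 0.2 rad/s); the robot touches nothing.
It fails at once if the fingers touch the steel wings (contact force between the fingers and wings above 1 N).
It fails at once if the blade is forced: pushed on the chopper with more than 45 N (contact force between blade and motor_base above 45 N).
It fails at once if a bystander is moved by more than 20 mm or the tumbler is tipped (distance of any of tumbler, gasket, pry_tool, screwdriver from where it was at the start of the episode above 0.02 m or angle between tumbler's own z axis and vertical above 0.3 rad).
It also fails if it takes over 64 s, if anything falls off the work surface, if the arm or the gripper's body presses on something with over 40 N, if the wrist force passes 120 N, or if a joint passes its speed limit or range.

### The arm

A 7-joint arm with a two-finger parallel gripper is mounted at the origin on the work surface. World frame = base frame: x ahead of the robot, y to its left, z up, the work surface at z = 0. Lengths are in m, angles in rad, forces in N, time in s.
With the tool pointing down it reaches from about 0.4 to 0.85 m from the base axis. Payload 6.9 kg.
Tool frame: the origin (TCP) lies between the finger pads; the fingertips stand ahead of it and the grasp point (between the pads) lies 11 mm behind it (robot.tip_reach is the x of the fingertips in the tool frame, in m); x points along the fingers, y is the direction in which the jaws open and shut, and the axes are right-handed (so a half turn about x gives the same grasp; the last joint's range is limited). The gripper opens to 85 mm and grips with 20 to 120 N. Pads are 22 mm wide; open, the fingers measure 114 mm over their backs; the gripper's body (76 mm by 85 mm) begins 54 mm behind the grasp point. The pads swing forward as they close: fully open they stand 13 mm farther back than shut.
Start: joints at [-1.077, 0.507, -0.238, 1.5, 0.126, 1.149, -0.155], TCP at [0.237, 0.578, 0.239] pointing down, gripper open.
Joint ranges: [-3.08, 3.08], [-0.24, 2.05], [-1.43, 1.35], [0, 2.5], [-1.52, 4.66], [0.17, 1.96], [-2.89, 2.89]. Speed limits (rad/s): [2.39, 2.39, 3.14, 3.14, 3.14, 3.14, 3.14].

### API

Orientations are given as a unit quaternion [w, x, y, z].
In Python, from workcell import robot, vision gives the robot as it stands.
- The arm moves only by the shell command python3 -m inch 'ROWS' [FORCE]. ROWS is JSON, a list of rows, each an object of numbers: "tx", "ty", "tz": the shift along the world's x, y, z in units of 50 mm (1.0 is 50 mm); "rx", "ry", "rz": the turn, a rotation vector about the world's x, y, z in units of 8 degrees (1.0 is 8 degrees); "hand": the finger opening in mm, from 0 to 85.4. A call has 1 to 8 rows; each row is the pose to reach, as a shift and turn from the pose commanded when the call began; what a row does not reach only later rows make up. A row lasts 1/10 s, in which the tool goes at most 50 mm and 8.59 degrees, less where a joint would pass 70% of its speed; a pose out of reach is approached as far as the arm can. A call with a gripper value outside its range is refused whole. The fingers move at their own pace and stop on an object; FORCE is the grip in N (left out, the last holds). Time passes only in rows, so rows that repeat a pose let the fingers close. It gives the time, the measured TCP pose, the force and the opening at its end, in the units of the state.
- robot.observe(): the state, without advancing time (a new reading comes with each control period).
- vision.snapshot(name): name is "side" or "top" or "wrist"; returns the picture (384x512x3 uint8, red, green, blue); there is no depth.
- vision.camera_params(name): a dict with "camera_matrix" (3x3 intrinsics, pixels), "camera_from_world" (4x4, takes a point from world to camera coordinates). Camera axes: x right, y down, z forward; pixel columns grow to the right and rows downward; lengths in m; the calibration is good to about 2 mm. The wrist camera is an equidistant fisheye: a pixel r from the principal point sees the ray r / f radians off the axis. A picture is of the moment at which its call begins: read the wrist's pose just before it. camera_params takes no time and is no camera call; for the wrist camera it gives the pose at the moment of the call.
- robot.sign_off(): hands the job in, once; it reports no verdict.
The state is a dict: "time": time; "q": joint angles; "joint_velocities": joint speeds; "tau": joint torques, N m; "eef_pos": TCP position; "tool_rot": TCP orientation; "ft_force": force on the tool from outside, world axes, zero at the start; "torque": the same for the moment, N m; "finger_gap": finger opening in m.
Only numpy, scipy, OpenCV 4.12 (cv2) and the standard library are available. Lean on these libraries where they do the work, as an engineer would, in place of code of your own. Each camera call takes 0.05 s, during which the arm holds its last target. There are 200 camera calls.

## Working session

There is one attempt and no reset: what is moved stays moved. The work goes in short steps, Python scripts to look and compute and a shell command to move; the robot and the scene stay as the last step left them, time stands still between calls to the robot, and variables do not carry over. Pictures are saved under pics/ and viewed, about 8 in all and at most 12, crops included, and the job is handed in when it is done.

```bash
mkdir -p pics; ls; cat > h.py <<'E'
import numpy as np, cv2, json
from workcell import robot, vision
def snap(n,f=None):
    P=vision.camera_params(n); im=vision.snapshot(n)
    if f: cv2.imwrite('pics/'+f,im[:,:,::-1])
    return im,P
def ray(P,u,v,fish=False):
    K=np.array(P['camera_matrix']);T=np.array(P['camera_from_world']);R=T[:3,:3]
    a=np.array([(u-K[0,2])/K[0,0],(v-K[1,2])/K[1,1]])
    if fish:
        r=np.hypot(*a); d=np.r_[a/max(r,1e-9)*np.sin(r),np.cos(r)]
    else: d=np.r_[a,1]
    d=R.T@d
    return -R.T@T[:3,3], d/np.linalg.norm(d)
def onz(P,u,v,z,fish=False):
    o,d=ray(P,u,v,fish); return o+d*(z-o[2])/d[2]
def proj(P,p):
    K=np.array(P['camera_matrix']);T=np.array(P['camera_from_world'])
    c=T[:3,:3]@np.array(p)+T[:3,3]; c=K@c; return c[:2]/c[2]
def cross(r1,r2):
    (a,d),(b,e)=r1,r2
    s=np.linalg.lstsq(np.c_[d,-e],b-a,rcond=None)[0]
    p,q=a+s[0]*d,b+s[1]*e; return (p+q)/2,np.linalg.norm(p-q)
E
python3 - <<'E'
from h import *
a,P=snap('top','t.png');b,Q=snap('side','s.png')
for X in(P,Q):
    T=np.array(X['camera_from_world']); print(np.round(X['camera_matrix'],1).tolist(), np.round(-T[:3,:3].T@T[:3,3],3), np.round(T[2,:3],2))
s=robot.observe(); print({k:np.round(v,3).tolist() for k,v in s.items()}, robot.tip_reach)
c=np.hstack([a,b]); 
E
```

```text
pics
[[362.5, 0.0, 260.0], [0.0, 362.5, 186.6], [0.0, 0.0, 1.0]] [ 0.411 -0.019  0.853] [ 0.22 -0.02 -0.98]
[[413.9, 0.0, 251.6], [0.0, 413.9, 189.2], [0.0, 0.0, 1.0]] [ 0.1   -0.443  0.573] [ 0.59  0.56 -0.57]
{'time': 0.1, 'q': [-1.077, 0.508, -0.238, 1.501, 0.126, 1.149, -0.155], 'joint_velocities': [0.0, -0.001, 0.001, -0.001, 0.0, -0.001, 0.001], 'tau': [-0.006, -62.183, -2.195, -25.02, 0.012, 0.008, -0.0], 'eef_pos': [0.237, 0.578, 0.239], 'tool_rot': [0.694, 0.136, 0.694, -0.137], 'ft_force': [-0.17, -0.067, 0.28], 'torque': [-0.021, 0.043, -0.033], 'finger_gap': 0.086} 0.008
```

View pics/t.png

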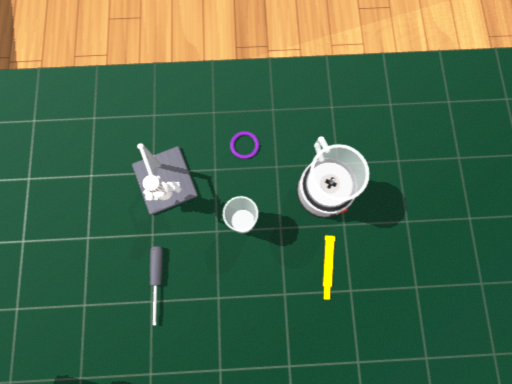

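View pics/s.png

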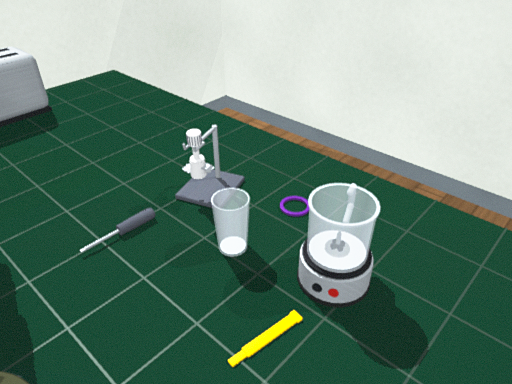

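The top view shows the knob near (152,183), the mast top near (142,147), the spindle in the bowl near (331,183) and the tumbler at (240,215). The side view shows the knob near (194,138), the mast top near (215,127) and the spindle near (340,240). I'll compute the positions and zoom in.

```bash
python3 - <<'E'
from h import *
P=vision.camera_params('top');Q=vision.camera_params('side')
a=cv2.imread('pics/t.png');b=cv2.imread('pics/s.png')
def crop(i,u,v,w=36,h=28): return cv2.resize(i[v-h:v+h,u-w:u+w],(400,300),interpolation=cv2.INTER_CUBIC)
cv2.imwrite('pics/c.png',np.vstack([np.hstack([crop(a,152,170),crop(b,204,150)]),np.hstack([crop(a,335,180,48,36),crop(b,340,225,72,54)])]))
print('knob',onz(P,152,183,.178),cross(ray(P,152,183),ray(Q,194,138)))
print('mast',onz(P,142,147,.152),cross(ray(P,142,147),ray(Q,215,127)))
print('spin',onz(P,331,183,.1),cross(ray(P,331,183),ray(Q,340,245)))
print('tumb',onz(P,243,222,0),onz(P,240,213,.12))
# base: yaw of plate (dark bluish grey)
h=cv2.cvtColor(a,cv2.COLOR_BGR2HSV)
E
```

```text
knob [0.58005045 0.17494102 0.178     ] (array([0.58306217, 0.1801854 , 0.16217501]), np.float64(0.0023813317331355523))
mast [0.66280298 0.20361156 0.152     ] (array([0.66342873, 0.20442158, 0.1498177 ]), np.float64(0.0003947527755196638))
spin [ 0.58019556 -0.18408645  0.1       ] (array([ 0.58447973, -0.18831086,  0.08464059]), np.float64(0.002264169073926458))
tumb [0.5190672  0.01066546 0.        ] [0.52251386 0.01185979 0.12      ]
```

View pics/c.png

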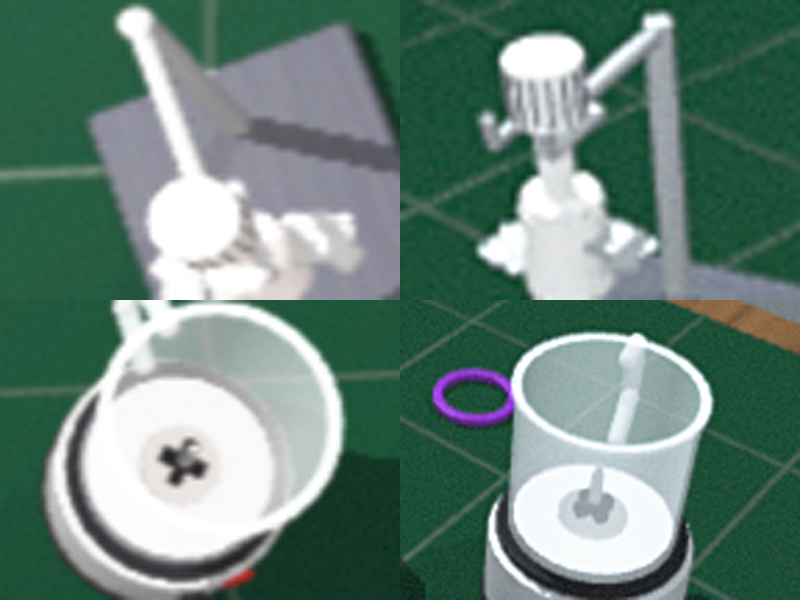

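```bash
python3 - <<'E'
from h import *
from scipy.spatial.transform import Rotation as R
P=vision.camera_params('top');Q=vision.camera_params('side')
def two(n,t,s): print(n,np.round(cross(ray(P,*t),ray(Q,*s))[0],4),round(cross(ray(P,*t),ray(Q,*s))[1],4))
def one(n,t,s,z): print(n,'top',np.round(onz(P,*t,z),4),'side',np.round(onz(Q,*s,z),4)); two(n,t,s)
one('knobtop',(151.1,181.2),(193.7,131.9),.178)
one('mast',(140.5,145.7),(214.5,126),.154)
one('cross',(330.7,183.4),(337.1,244.8),.089)
one('tip',(333.1,178.8),(338.9,231.5),.117)
one('rim',(340,171.8),(344.3,204.1),.175)
k=onz(P,151.1,181.2,.178)
for n,u in(('right',(178.1,186.1)),('left',(143.4,193.3))):
  for z in(.077,.097):
    d=onz(P,*u,z)-k; print(n,z,np.hypot(d[0],d[1]),np.degrees(np.arctan2(d[1],d[0])))
# cross angle: dark pixels in top, rectified to plane z=.089
a=cv2.imread('pics/t.png').astype(int).sum(2)
c=onz(P,330.7,183.4,.089)
pts=[];w=[]
for v in range(174,193):
  for u in range(321,341):
    d=(onz(P,u,v,.089)-c)[:2]
    if np.hypot(*d)<.014: pts.append(d);w.append(max(0,450-a[v,u]))
pts=np.array(pts);w=np.array(w);print('centroid off',(pts*w[:,None]).sum(0)/w.sum(),len(pts),(w>0).sum())
pts=pts-(pts*w[:,None]).sum(0)/w.sum()
z=(w*np.hypot(*pts.T)**2*np.exp(4j*np.arctan2(pts[:,1],pts[:,0]))).sum();print('cross deg',np.degrees(np.angle(z))/4,abs(z)/(w*np.hypot(*pts.T)**2).sum())
q=robot.observe()['tool_rot'];print('tool axes',np.round(R.from_quat(q,scalar_first=True).as_matrix(),3).tolist())
E
```

```text
knobtop top [0.5837 0.1767 0.178 ] side [0.5807 0.178  0.178 ]
knobtop [0.5825 0.1777 0.1776] 0.0031
mast top [0.665  0.2061 0.154 ] side [0.6604 0.2027 0.154 ]
mast [0.6657 0.2076 0.1506] 0.0015
cross top [ 0.5818 -0.1858  0.089 ] side [ 0.5783 -0.1873  0.089 ]
cross [ 0.582  -0.186   0.0859] 0.0013
tip top [ 0.5851 -0.1856  0.117 ] side [ 0.5801 -0.1861  0.117 ]
tip [ 0.5848 -0.1852  0.114 ] 0.003
rim top [ 0.5846 -0.1872  0.175 ] side [ 0.5809 -0.1883  0.175 ]
rim [ 0.5847 -0.1872  0.1726] 0.0017
right 0.077 0.03217721756364889 -68.45086278970689
right 0.097 0.034913761206020064 -78.34513306742149
left 0.077 0.04561961152607743 90.57340890843854
left 0.097 0.039709134790998024 97.09660900505271
centroid off [0.00085582 0.00142656] 127 68
cross deg -25.179183673062447 0.4546015001733462
tool axes [[-0.001, 0.379, 0.925], [-0.001, 0.925, -0.379], [-1.0, -0.002, 0.0]]
```

Measurements from the two views agree to about 3 mm:
- **Knob:** about (0.582, 0.1775).
- **Chopper axis:** about (0.582, -0.1865).
- **Stand:** +x points at about 19°, and the seat-to-mast distance is 87 mm, as specified.

The jaws need to turn +41.6° to line up with the stand's y axis. Moving now.

```bash
python3 -m inch '[{"tx":0.6,"ty":-0.7,"tz":0.2,"rz":0.6},{"tx":1.2,"ty":-1.4,"tz":0.4,"rz":1.2},{"tx":1.8,"ty":-2.1,"tz":0.4,"rz":1.8},{"tx":2.4,"ty":-2.8,"tz":0.4,"rz":2.4},{"tx":3.0,"ty":-3.5,"tz":0.4,"rz":3.0},{"tx":3.6,"ty":-4.2,"tz":0.4,"rz":3.6},{"tx":4.2,"ty":-4.9,"tz":0.4,"rz":4.2},{"tx":4.8,"ty":-5.6,"tz":0.4,"rz":4.8}]'
python3 -m inch '[{"tx":0.5,"ty":-0.6,"rz":0.2},{"tx":1.1,"ty":-1.3,"rz":0.4},{"tx":1.6,"ty":-1.9,"rz":0.4},{"tx":2.1,"ty":-2.41,"rz":0.4},{"tx":2.1,"ty":-2.41,"rz":0.4},{"tx":2.1,"ty":-2.41,"rz":0.4}]'
python3 - <<'E'
from h import *
from scipy.spatial.transform import Rotation as R
s=robot.observe();print(s['eef_pos'],np.round(R.from_quat(s['tool_rot'],scalar_first=True).as_matrix()[:,1],3),np.round(s['q'],2))
im,P=snap('wrist','w1.png');print(P)
E
```

```text
[0.23681047 0.57794661 0.23851908] [ 0.379  0.925 -0.002] [-1.08  0.51 -0.24  1.5   0.13  1.15 -0.15]
{'camera_matrix': array([[297.31863964,   0.        , 262.06755299],
       [  0.        , 297.31863964, 188.45935258],
       [  0.        ,   0.        ,   1.        ]]), 'camera_from_world': array([[ 0.3800185 ,  0.92497453, -0.00283875, -0.6244785 ],
       [ 0.87553637, -0.35871389,  0.32366714, -0.04087564],
       [ 0.29836556, -0.12548493, -0.94616675,  0.38135175],
       [ 0.        ,  0.        ,  0.        ,  1.        ]])}invalid input
invalid input
```

View pics/w1.png

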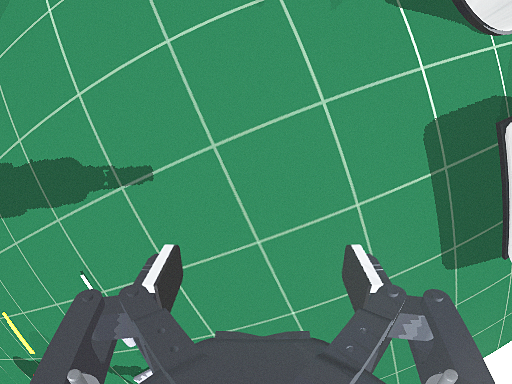

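The moves were refused and nothing moved; the picture shows only counter and the open fingers. Rows probably need every key.

```bash
python3 -m inch '[{"tx":0.6,"ty":-0.7,"tz":0.2,"rx":0,"ry":0,"rz":0.6,"hand":85},{"tx":1.2,"ty":-1.4,"tz":0.4,"rx":0,"ry":0,"rz":1.2,"hand":85},{"tx":1.8,"ty":-2.1,"tz":0.4,"rx":0,"ry":0,"rz":1.8,"hand":85},{"tx":2.4,"ty":-2.8,"tz":0.4,"rx":0,"ry":0,"rz":2.4,"hand":85},{"tx":3.0,"ty":-3.5,"tz":0.4,"rx":0,"ry":0,"rz":3.0,"hand":85},{"tx":3.6,"ty":-4.2,"tz":0.4,"rx":0,"ry":0,"rz":3.6,"hand":85},{"tx":4.2,"ty":-4.9,"tz":0.4,"rx":0,"ry":0,"rz":4.2,"hand":85},{"tx":4.8,"ty":-5.6,"tz":0.4,"rx":0,"ry":0,"rz":4.8,"hand":85}]'

```

```text
time: 0.95
eef_pos: [0.4778, 0.2966, 0.2592]
tool_rot: [0.7, -0.1, 0.7, 0.1]
ft_force: [0.9, 1.2, -0.0]
finger_gap: 0.085
```

```bash
python3 -m inch '[{"tx":0.5,"ty":-0.6,"tz":0,"rx":0,"ry":0,"rz":0.2,"hand":85},{"tx":1.1,"ty":-1.2,"tz":0,"rx":0,"ry":0,"rz":0.4,"hand":85},{"tx":1.6,"ty":-1.8,"tz":0,"rx":0,"ry":0,"rz":0.4,"hand":85},{"tx":2.1,"ty":-2.4,"tz":0,"rx":0,"ry":0,"rz":0.4,"hand":70},{"tx":2.1,"ty":-2.4,"tz":0,"rx":0,"ry":0,"rz":0.4,"hand":70},{"tx":2.1,"ty":-2.4,"tz":0,"rx":0,"ry":0,"rz":0.4,"hand":70}]'
python3 - <<'E'
from h import *
from scipy.spatial.transform import Rotation as R
s=robot.observe();print(s['eef_pos'],np.round(R.from_quat(s['tool_rot'],scalar_first=True).as_matrix(),3).tolist(),np.round(s['q'],2),s['finger_gap'])
im,P=snap('wrist','w2.png')
import pickle;pickle.dump(P,open('w2.pkl','wb'))
E
```

```text
time: 1.55
eef_pos: [0.5822, 0.1772, 0.2586]
tool_rot: [0.697, -0.118, 0.698, 0.118]
ft_force: [0.4, 2.1, 0.0]
finger_gap: 0.0701
[0.58220274 0.17724793 0.25861518] [[-0.001, -0.329, 0.944], [-0.0, 0.944, 0.329], [-1.0, 0.0, -0.001]] [-0.13  0.47 -0.32  1.51  0.16  1.18  1.42] 0.07007507174423253
```

View pics/w2.png

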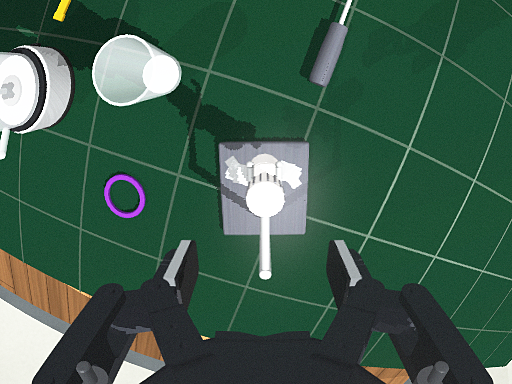

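The wrist view shows the knob at (265,200), the mast end at (265,275) directly below it (so the jaws line up), and the wing tips at about (230,170) and (297,176).

```bash
python3 - <<'E'
from h import *
import pickle;P=pickle.load(open('w2.pkl','rb'))
k=onz(P,264.8,199,.178,True);m=onz(P,265.3,274.5,.154,True)
print('knob',k,'mast',m,np.degrees(np.arctan2(*(m-k)[1::-1])),np.linalg.norm((m-k)[:2]))
for n,u in(('left',(230,172)),('right',(297,177))):
  for z in(.077,.097):
    d=onz(P,*u,z,True)-k; print(n,z,np.hypot(*d[:2]),np.degrees(np.arctan2(d[1],d[0])))
i=cv2.imread('pics/w2.png')
cv2.imwrite('pics/w2c.png',np.hstack([cv2.resize(i[140:220,215:315],(500,400),interpolation=cv2.INTER_CUBIC),cv2.resize(i[60:140,0:60],(300,400),interpolation=cv2.INTER_CUBIC)]))
E
```

```text
knob [0.57951825 0.17942733 0.178     ] mast [0.66207579 0.20914405 0.154     ] 19.79642067786303 0.08774298050173031
left 0.077 0.03810583883863628 -60.97874783813662
left 0.097 0.035308128574382015 -69.31203555741396
right 0.077 0.03876069111450053 90.59948250106774
right 0.097 0.03487200617157372 98.61021108871122
```

View pics/w2c.png

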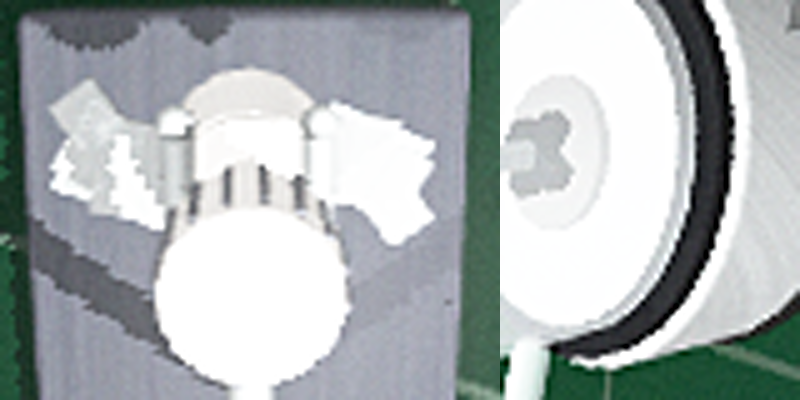

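```bash
python3 - <<'E'
from h import *
import pickle;P=pickle.load(open('w2.pkl','rb'))
c=onz(P,8,91,.089,True);print(c)
for u in((12.6,85),(12.6,96.5)):
    d=onz(P,*u,.089,True)-c;print(np.hypot(*d[:2]),np.degrees(np.arctan2(d[1],d[0])))
i=cv2.imread('pics/w2.png')
g=i.astype(int).sum(2)[80:104,0:22]
S=vision.camera_params('side')
b=cv2.imread('pics/s.png');cv2.imwrite('pics/x.png',np.hstack([cv2.resize(cv2.imread('pics/t.png')[170:198,316:346],(400,373),interpolation=cv2.INTER_CUBIC),cv2.resize(b[228:260,320:354],(400,373),interpolation=cv2.INTER_CUBIC)]))
E
```

```text
[ 0.58212239 -0.17741174  0.089     ]
0.012444392506548352 139.83742430154692
0.0128547507871887 65.19336681274541
```

View pics/x.png

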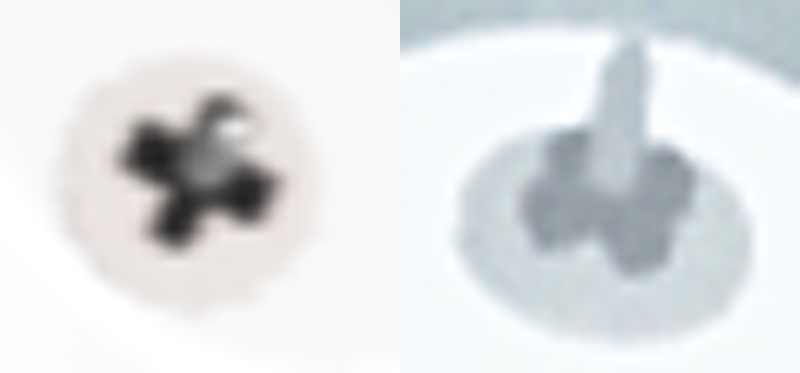

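```bash
python3 -m inch '[{"tx":-0.02,"ty":0.02,"tz":-0.5,"rx":0,"ry":0,"rz":0,"hand":70},{"tx":-0.02,"ty":0.02,"tz":-1.0,"rx":0,"ry":0,"rz":0,"hand":70},{"tx":-0.02,"ty":0.02,"tz":-1.5,"rx":0,"ry":0,"rz":0,"hand":70},{"tx":-0.02,"ty":0.02,"tz":-1.9,"rx":0,"ry":0,"rz":0,"hand":70},{"tx":-0.02,"ty":0.02,"tz":-1.96,"rx":0,"ry":0,"rz":0,"hand":70},{"tx":-0.02,"ty":0.02,"tz":-1.96,"rx":0,"ry":0,"rz":0,"hand":70}]' 50
python3 -m inch '[{"tx":0,"ty":0,"tz":0,"rx":0,"ry":0,"rz":0,"hand":20},{"tx":0,"ty":0,"tz":0,"rx":0,"ry":0,"rz":0,"hand":20},{"tx":0,"ty":0,"tz":0,"rx":0,"ry":0,"rz":0,"hand":20},{"tx":0,"ty":0,"tz":0,"rx":0,"ry":0,"rz":0,"hand":20},{"tx":0,"ty":0,"tz":0,"rx":0,"ry":0,"rz":0,"hand":20},{"tx":0,"ty":0,"tz":0,"rx":0,"ry":0,"rz":0,"hand":20}]' 50
```

```text
time: 2.2
eef_pos: [0.5802, 0.1806, 0.1613]
tool_rot: [0.697, -0.119, 0.697, 0.119]
ft_force: [-0.1, 0.2, 0.5]
finger_gap: 0.0702
time: 2.8
eef_pos: [0.5814, 0.1798, 0.1624]
tool_rot: [0.698, -0.119, 0.696, 0.119]
ft_force: [-1.3, -0.2, 6.3]
finger_gap: 0.0285
```

The fingers closed on the knob at 28.5 mm. The cross lies at about 66° (mod 90) and the blade at about 15° (mod 90). Next I lift 19 mm and slide out along the stand's -x.

```bash
python3 -m inch '[{"tx":0,"ty":0,"tz":0.2,"rx":0,"ry":0,"rz":0,"hand":20},{"tx":0,"ty":0,"tz":0.38,"rx":0,"ry":0,"rz":0,"hand":20},{"tx":0,"ty":0,"tz":0.38,"rx":0,"ry":0,"rz":0,"hand":20},{"tx":-0.3,"ty":-0.1,"tz":0.38,"rx":0,"ry":0,"rz":0,"hand":20},{"tx":-0.7,"ty":-0.245,"tz":0.38,"rx":0,"ry":0,"rz":0,"hand":20},{"tx":-1.2,"ty":-0.42,"tz":0.38,"rx":0,"ry":0,"rz":0,"hand":20},{"tx":-1.7,"ty":-0.595,"tz":0.38,"rx":0,"ry":0,"rz":0,"hand":20},{"tx":-1.7,"ty":-0.595,"tz":0.38,"rx":0,"ry":0,"rz":0,"hand":20}]' 60
python3 - <<'E'
from h import *
a,P=snap('top','t2.png');b,Q=snap('side','s2.png')
cv2.imwrite('pics/d.png',np.hstack([a[130:280,80:280],b[80:230,120:320]])[:,:,::-1].repeat(2,0).repeat(2,1))
E
```

```text
time: 3.6
eef_pos: [0.4928, 0.1481, 0.1803]
tool_rot: [0.696, -0.119, 0.698, 0.118]
ft_force: [0.4, 0.9, -1.0]
finger_gap: 0.0282
```

View pics/d.png

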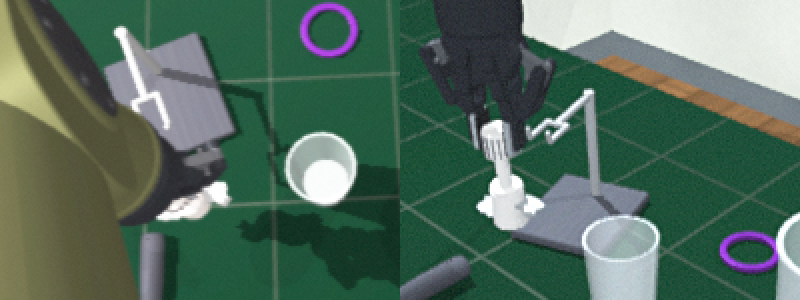

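The blade is off the fork. In the side crop it may lean a little, with the knob at (495,140) and the barrel at (508,210). I'll check that against a projected vertical line.

```bash
python3 - <<'E'
from h import *
Q=vision.camera_params('side');b=cv2.imread('pics/s2.png').astype(int)
for z in(.205,.19,.175,.165,.145,.125,.105,.09): print(z,np.round(proj(Q,(.4928,.1481,z)),1))
w=(b.min(2)>110)&(b.max(2)-b.min(2)<40)
for v in range(138,196,3):
    c=np.where(w[v,150:200])[0]+150
    print(v,c.min() if len(c) else None,c.max() if len(c) else None,len(c),end=' | ')
# before
Q0=cv2.imread('pics/s.png').astype(int);w=(Q0.min(2)>110)&(Q0.max(2)-Q0.min(2)<40)
print()
for z in(.178,.15,.114,.07):print(z,np.round(proj(Q,(.5815,.1785,z)),1))
for v in range(130,180,4):
    c=np.where(w[v,180:215])[0]+180
    print(v,c.min() if len(c) else None,c.max() if len(c) else None,len(c),end=' | ')
E
```

```text
0.205 [166.9 139.9]
0.19 [167.9 146.9]
0.175 [168.9 153.8]
0.165 [169.6 158.3]
0.145 [170.9 167.1]
0.125 [172.1 175.6]
0.105 [173.3 183.9]
0.09 [174.2 190. ]
138 155 199 3 | 141 155 199 21 | 144 156 199 24 | 147 156 199 29 | 150 157 196 19 | 153 157 175 16 | 156 163 177 15 | 159 164 174 11 | 162 167 174 8 | 165 168 174 7 | 168 168 179 12 | 171 165 199 18 | 174 164 199 22 | 177 165 199 28 | 180 161 199 39 | 183 158 199 42 | 186 160 199 40 | 189 167 199 33 | 192 168 199 32 | 195 178 199 22 | 
0.178 [193.8 131.7]
0.15 [195.  143.5]
0.114 [196.5 158.2]
0.07 [198.3 175.1]
130 187 214 21 | 134 186 214 23 | 138 187 214 20 | 142 188 214 19 | 146 183 214 21 | 150 192 214 8 | 154 193 214 10 | 158 189 214 17 | 162 189 205 17 | 166 184 213 30 | 170 183 214 32 | 174 191 214 24 | 178 192 214 23 |
```

The lean is 1–2° at most. Rising, then moving over the bowl while turning -39° towards the cross.

```bash
python3 -m inch '[{"tx":0,"ty":0,"tz":0.6,"rx":0,"ry":0,"rz":0,"hand":20},{"tx":0,"ty":0,"tz":1.3,"rx":0,"ry":0,"rz":-0.4,"hand":20},{"tx":0.1,"ty":-0.2,"tz":1.9,"rx":0,"ry":0,"rz":-0.9,"hand":20},{"tx":0.3,"ty":-0.7,"tz":2.3,"rx":0,"ry":0,"rz":-1.4,"hand":20},{"tx":0.6,"ty":-1.4,"tz":2.4,"rx":0,"ry":0,"rz":-1.9,"hand":20},{"tx":0.9,"ty":-2.1,"tz":2.4,"rx":0,"ry":0,"rz":-2.4,"hand":20},{"tx":1.2,"ty":-2.8,"tz":2.4,"rx":0,"ry":0,"rz":-2.9,"hand":20},{"tx":1.4,"ty":-3.5,"tz":2.4,"rx":0,"ry":0,"rz":-3.4,"hand":20}]' 60
python3 -m inch '[{"tx":0.1,"ty":-0.7,"tz":0,"rx":0,"ry":0,"rz":-0.5,"hand":20},{"tx":0.2,"ty":-1.4,"tz":0,"rx":0,"ry":0,"rz":-1.0,"hand":20},{"tx":0.3,"ty":-2.1,"tz":0,"rx":0,"ry":0,"rz":-1.5,"hand":20},{"tx":0.3,"ty":-2.7,"tz":0,"rx":0,"ry":0,"rz":-1.5,"hand":20},{"tx":0.3,"ty":-3.1,"tz":0,"rx":0,"ry":0,"rz":-1.5,"hand":20},{"tx":0.3,"ty":-3.16,"tz":0,"rx":0,"ry":0,"rz":-1.5,"hand":20},{"tx":0.3,"ty":-3.16,"tz":0,"rx":0,"ry":0,"rz":-1.5,"hand":20},{"tx":0.3,"ty":-3.16,"tz":0,"rx":0,"ry":0,"rz":-1.5,"hand":20}]' 60
python3 - <<'E'
from h import *
s=robot.observe();print(np.round(s['q'],2),s['eef_pos'],s['torque'],s['ft_force'])
a,P=snap('top','t3.png');b,Q=snap('side','s3.png')
cv2.imwrite('pics/e.png',np.hstack([a[100:250,250:450],b[80:280,250:450][:200:1][25:175]])[:,:,::-1].repeat(2,0).repeat(2,1))
print(proj(Q,(.581,-.1842,.20)))
E
```

```text
time: 4.5
eef_pos: [0.5678, -0.0268, 0.3003]
tool_rot: [0.706, 0.05, 0.705, -0.049]
ft_force: [0.8, -0.2, -1.1]
finger_gap: 0.0282
time: 5.3
eef_pos: [0.5816, -0.1818, 0.3002]
tool_rot: [0.697, 0.122, 0.697, -0.121]
ft_force: [-0.1, 0.5, -2.0]
finger_gap: 0.0284
[ 0.32  0.44 -0.09  1.44  0.04  1.26  1.45] [ 0.58157689 -0.18177824  0.3001748 ] [ 0.02104586 -0.0261091   0.0235876 ] [-0.07751745  0.52323656 -2.04192837]
[343.9525655  190.19684568]
```

View pics/e.png

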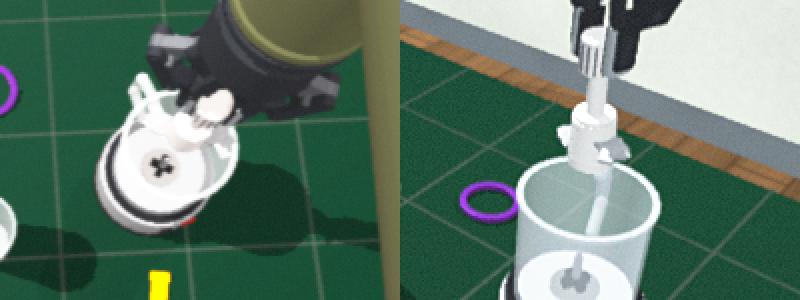

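The blade hangs above the bowl, its barrel bottom at side pixel about (345,184) and the knob at about (348,130). I'll check the tilt and lateral alignment numerically.

```bash
python3 - <<'E'
from h import *
Q=vision.camera_params('side')
for z in(.303,.29,.26,.235,.209):print(z,np.round(proj(Q,(.5812,-.1825,z)),1))
b=cv2.imread('pics/s3.png').astype(int);w=(b.min(2)>150)&(b.max(2)-b.min(2)<40)
for v in range(118,190,4):
    c=np.where(w[v,325:366])[0]+325
    print(v,c.min() if len(c) else 0,c.max() if len(c) else 0,len(c),end=' | ')
E
```

```text
0.303 [351.4 130.3]
0.29 [350.3 138.5]
0.26 [347.7 156.5]
0.235 [345.7 170.8]
0.209 [343.8 185. ]
118 325 353 18 | 122 325 357 24 | 126 325 357 24 | 130 325 356 21 | 134 332 355 14 | 138 341 355 9 | 142 342 365 20 | 146 344 365 11 | 150 343 353 11 | 154 343 352 10 | 158 338 356 19 | 162 336 358 23 | 166 336 357 22 | 170 329 357 29 | 174 330 359 30 | 178 334 363 29 | 182 334 364 31 | 186 325 358 32 |
```

Upright within 1° and centred. Descending over the pin.

```bash
python3 -m inch '[{"tx":0,"ty":-0.05,"tz":-0.3,"rx":0,"ry":0,"rz":0,"hand":20},{"tx":0,"ty":-0.05,"tz":-0.7,"rx":0,"ry":0,"rz":0,"hand":20},{"tx":0,"ty":-0.05,"tz":-1.1,"rx":0,"ry":0,"rz":0,"hand":20},{"tx":0,"ty":-0.05,"tz":-1.4,"rx":0,"ry":0,"rz":0,"hand":20},{"tx":0,"ty":-0.05,"tz":-1.6,"rx":0,"ry":0,"rz":0,"hand":20},{"tx":0,"ty":-0.05,"tz":-1.7,"rx":0,"ry":0,"rz":0,"hand":20},{"tx":0,"ty":-0.05,"tz":-1.7,"rx":0,"ry":0,"rz":0,"hand":20}]' 60
python3 -m inch '[{"tx":0,"ty":0,"tz":-0.1,"rx":0,"ry":0,"rz":0,"hand":20},{"tx":0,"ty":0,"tz":-0.2,"rx":0,"ry":0,"rz":0,"hand":20},{"tx":0,"ty":0,"tz":-0.3,"rx":0,"ry":0,"rz":0,"hand":20},{"tx":0,"ty":0,"tz":-0.4,"rx":0,"ry":0,"rz":0,"hand":20},{"tx":0,"ty":0,"tz":-0.4,"rx":0,"ry":0,"rz":0,"hand":20}]' 60
```

```text
time: 6.1
eef_pos: [0.581, -0.1854, 0.215]
tool_rot: [0.696, 0.122, 0.697, -0.122]
ft_force: [-0.2, 0.6, -1.3]
finger_gap: 0.0283
time: 6.6
eef_pos: [0.5805, -0.1858, 0.1944]
tool_rot: [0.696, 0.122, 0.697, -0.122]
ft_force: [-0.7, -0.3, -1.4]
finger_gap: 0.0281
```

```bash
python3 -m inch '[{"tx":0,"ty":0,"tz":-0.1,"rx":0,"ry":0,"rz":0,"hand":20},{"tx":0,"ty":0,"tz":-0.2,"rx":0,"ry":0,"rz":0,"hand":20},{"tx":0,"ty":0,"tz":-0.2,"rx":0,"ry":0,"rz":0,"hand":20}]' 60
python3 -m inch '[{"tx":0,"ty":0,"tz":-0.04,"rx":0,"ry":0,"rz":0,"hand":20},{"tx":0,"ty":0,"tz":-0.06,"rx":0,"ry":0,"rz":0,"hand":20},{"tx":0,"ty":0,"tz":-0.06,"rx":0,"ry":0,"rz":0,"hand":20}]' 60
```

```text
time: 6.9
eef_pos: [0.5806, -0.1858, 0.1844]
tool_rot: [0.696, 0.122, 0.697, -0.122]
ft_force: [0.8, 0.5, -1.1]
finger_gap: 0.028
time: 7.2
eef_pos: [0.5809, -0.1859, 0.1822]
tool_rot: [0.696, 0.122, 0.697, -0.122]
ft_force: [0.1, -0.6, -1.0]
finger_gap: 0.0282
```

```bash
python3 -m inch '[{"tx":0,"ty":0,"tz":-0.02,"rx":0,"ry":0,"rz":0,"hand":20},{"tx":0,"ty":0,"tz":-0.03,"rx":0,"ry":0,"rz":0,"hand":20},{"tx":0,"ty":0,"tz":-0.03,"rx":0,"ry":0,"rz":0,"hand":20}]' 60
python3 -m inch '[{"tx":0,"ty":0,"tz":-0.02,"rx":0,"ry":0,"rz":0,"hand":20},{"tx":0,"ty":0,"tz":-0.03,"rx":0,"ry":0,"rz":0,"hand":20},{"tx":0,"ty":0,"tz":-0.03,"rx":0,"ry":0,"rz":0,"hand":20}]' 60
```

```text
time: 7.5
eef_pos: [0.581, -0.1858, 0.1808]
tool_rot: [0.697, 0.122, 0.696, -0.122]
ft_force: [-0.4, 0.0, -0.9]
finger_gap: 0.0281
time: 7.8
eef_pos: [0.581, -0.1858, 0.1792]
tool_rot: [0.697, 0.122, 0.696, -0.122]
ft_force: [-0.2, 0.1, -1.4]
finger_gap: 0.0277
```

```bash
python3 -m inch '[{"tx":0,"ty":0,"tz":-0.02,"rx":0,"ry":0,"rz":0,"hand":20},{"tx":0,"ty":0,"tz":-0.03,"rx":0,"ry":0,"rz":0,"hand":20},{"tx":0,"ty":0,"tz":-0.03,"rx":0,"ry":0,"rz":0,"hand":20}]' 60
python3 -m inch '[{"tx":0,"ty":0,"tz":-0.02,"rx":0,"ry":0,"rz":0,"hand":20},{"tx":0,"ty":0,"tz":-0.03,"rx":0,"ry":0,"rz":0,"hand":20},{"tx":0,"ty":0,"tz":-0.03,"rx":0,"ry":0,"rz":0,"hand":20}]' 60
```

```text
time: 8.1
eef_pos: [0.581, -0.1858, 0.1777]
tool_rot: [0.697, 0.122, 0.696, -0.122]
ft_force: [-0.0, 1.7, -1.0]
finger_gap: 0.0283
time: 8.4
eef_pos: [0.581, -0.1858, 0.1762]
tool_rot: [0.697, 0.122, 0.696, -0.122]
ft_force: [1.5, 1.6, -1.4]
finger_gap: 0.0281
```

```bash
python3 -m inch '[{"tx":0,"ty":0,"tz":-0.02,"rx":0,"ry":0,"rz":0,"hand":20},{"tx":0,"ty":0,"tz":-0.03,"rx":0,"ry":0,"rz":0,"hand":20},{"tx":0,"ty":0,"tz":-0.03,"rx":0,"ry":0,"rz":0,"hand":20}]' 60
python3 -m inch '[{"tx":0,"ty":0,"tz":-0.02,"rx":0,"ry":0,"rz":0,"hand":20},{"tx":0,"ty":0,"tz":-0.03,"rx":0,"ry":0,"rz":0,"hand":20},{"tx":0,"ty":0,"tz":-0.03,"rx":0,"ry":0,"rz":0,"hand":20}]' 60
```

```text
time: 8.7
eef_pos: [0.581, -0.1858, 0.1747]
tool_rot: [0.696, 0.122, 0.697, -0.122]
ft_force: [1.2, 1.8, -1.6]
finger_gap: 0.0279
time: 9.0
eef_pos: [0.581, -0.1858, 0.1732]
tool_rot: [0.697, 0.122, 0.696, -0.122]
ft_force: [1.6, 1.3, -1.5]
finger_gap: 0.0281
```

```bash
python3 -m inch '[{"tx":0,"ty":0,"tz":-0.02,"rx":0,"ry":0,"rz":0,"hand":20},{"tx":0,"ty":0,"tz":-0.03,"rx":0,"ry":0,"rz":0,"hand":20},{"tx":0,"ty":0,"tz":-0.03,"rx":0,"ry":0,"rz":0,"hand":20}]' 60
python3 -m inch '[{"tx":0,"ty":0,"tz":-0.01,"rx":0,"ry":0,"rz":0,"hand":20},{"tx":0,"ty":0,"tz":-0.02,"rx":0,"ry":0,"rz":0,"hand":20},{"tx":0,"ty":0,"tz":-0.02,"rx":0,"ry":0,"rz":0,"hand":20}]' 60
```

```text
time: 9.3
eef_pos: [0.5816, -0.1861, 0.1728]
tool_rot: [0.697, 0.122, 0.696, -0.122]
ft_force: [0.7, 2.2, 6.4]
finger_gap: 0.0279
time: 9.6
eef_pos: [0.5821, -0.1863, 0.1727]
tool_rot: [0.698, 0.122, 0.695, -0.122]
ft_force: [-0.4, 2.2, 10.5]
finger_gap: 0.0281
```

Firm contact at TCP z 0.1728 with about 12 N. Home predicts about 0.1724 and standing on the cross about 0.181, so it seems to have dropped in directly. I'll push slightly more and look.

```bash
python3 -m inch '[{"tx":0,"ty":0,"tz":-0.02,"rx":0,"ry":0,"rz":0,"hand":20},{"tx":0,"ty":0,"tz":-0.02,"rx":0,"ry":0,"rz":0,"hand":20},{"tx":0,"ty":0,"tz":-0.02,"rx":0,"ry":0,"rz":0,"hand":20},{"tx":0,"ty":0,"tz":-0.02,"rx":0,"ry":0,"rz":0.5,"hand":20},{"tx":0,"ty":0,"tz":-0.02,"rx":0,"ry":0,"rz":0.5,"hand":20}]' 60
python3 - <<'E'
from h import *
print('torque +4deg',robot.observe()['torque'])
a,P=snap('top','t4.png');b,Q=snap('side','s4.png')
for z in(.188,.16,.124,.08):print(z,np.round(proj(Q,(.581,-.186,z)),1))
cv2.imwrite('pics/f.png',cv2.resize(b[150:285,290:395],(600,771))[:,:,::-1][150:750])
E
```

```text
time: 10.1
eef_pos: [0.5826, -0.1861, 0.1726]
tool_rot: [0.702, 0.097, 0.699, -0.097]
ft_force: [-0.9, 2.1, 15.9]
finger_gap: 0.0281
torque +4deg [ 0.82749023  0.32523895 -0.10016812]
0.188 [344.1 196.9]
0.16 [342.  210.9]
0.124 [339.6 228. ]
0.08 [336.8 247.6]
```

View pics/f.png

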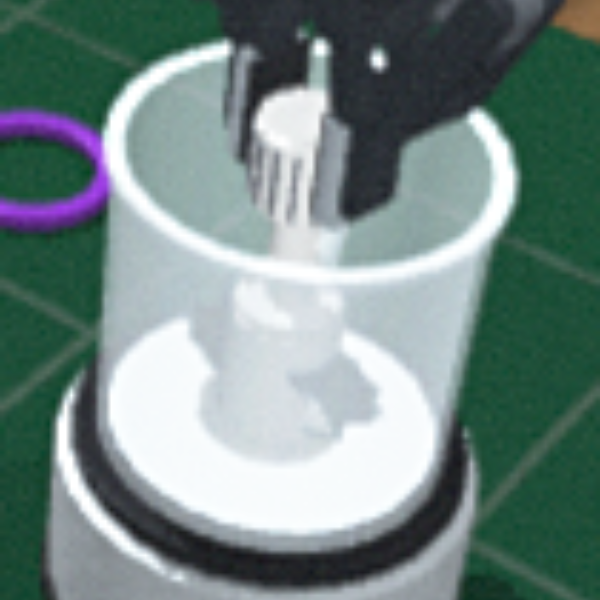

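```bash
python3 -m inch '[{"tx":0,"ty":0,"tz":0,"rx":0,"ry":0,"rz":-0.5,"hand":20},{"tx":0,"ty":0,"tz":0,"rx":0,"ry":0,"rz":-1.0,"hand":20},{"tx":0,"ty":0,"tz":0,"rx":0,"ry":0,"rz":-1.0,"hand":20}]' 60; python3 -c "
from h import *
print(robot.observe()['torque'])"
```

```text
time: 10.5
eef_pos: [0.5826, -0.1858, 0.1726]
tool_rot: [0.693, 0.147, 0.69, -0.147]
ft_force: [-0.1, 3.5, 16.4]
finger_gap: 0.0279
[0.88304219 0.2541772  0.14541588]
```

The hub covers the boss. The knob top is at side pixel row 196.4; home predicts 196.9 and 9 mm too high would be about 192. One more by-feel check: twist a little further, since torque should climb if the cross is in the slot.

```bash
python3 -m inch '[{"tx":0,"ty":0,"tz":0,"rx":0,"ry":0,"rz":-0.4,"hand":20},{"tx":0,"ty":0,"tz":0,"rx":0,"ry":0,"rz":-0.8,"hand":20},{"tx":0,"ty":0,"tz":0,"rx":0,"ry":0,"rz":-0.8,"hand":20}]' 60; python3 -c "
from h import *
print(robot.observe()['torque'])"
python3 -m inch '[{"tx":0,"ty":0,"tz":0,"rx":0,"ry":0,"rz":0.5,"hand":20},{"tx":0,"ty":0,"tz":0,"rx":0,"ry":0,"rz":1.0,"hand":20},{"tx":0,"ty":0,"tz":0,"rx":0,"ry":0,"rz":1.0,"hand":20}]' 60; python3 -c "
from h import *
print(robot.observe()['torque'])"
```

```text
time: 10.8
eef_pos: [0.5827, -0.1854, 0.1725]
tool_rot: [0.684, 0.185, 0.681, -0.185]
ft_force: [-0.3, 4.1, 15.5]
finger_gap: 0.0281
[1.09451742 0.20072856 0.23868588]
time: 11.1
eef_pos: [0.5828, -0.1855, 0.1726]
tool_rot: [0.696, 0.136, 0.692, -0.135]
ft_force: [-0.2, 4.8, 16.5]
finger_gap: 0.0279
[ 1.19296568  0.21829208 -0.02450838]
```

Torque rose to 0.24 N m with no height change, so the cross is engaged. Easing off, releasing and rising.

```bash
python3 -m inch '[{"tx":0,"ty":0,"tz":0.03,"rx":0,"ry":0,"rz":0,"hand":20},{"tx":0,"ty":0,"tz":0.03,"rx":0,"ry":0,"rz":0,"hand":45},{"tx":0,"ty":0,"tz":0.03,"rx":0,"ry":0,"rz":0,"hand":45},{"tx":0,"ty":0,"tz":0.03,"rx":0,"ry":0,"rz":0,"hand":45},{"tx":0,"ty":0,"tz":0.03,"rx":0,"ry":0,"rz":0,"hand":45},{"tx":0,"ty":0,"tz":0.2,"rx":0,"ry":0,"rz":0,"hand":45},{"tx":0,"ty":0,"tz":0.5,"rx":0,"ry":0,"rz":0,"hand":45},{"tx":0,"ty":0,"tz":0.9,"rx":0,"ry":0,"rz":0,"hand":45}]' 60
python3 -m inch '[{"tx":0,"ty":0,"tz":0.6,"rx":0,"ry":0,"rz":0,"hand":45},{"tx":-0.3,"ty":0.2,"tz":1.2,"rx":0,"ry":0,"rz":0,"hand":45},{"tx":-0.9,"ty":0.5,"tz":1.8,"rx":0,"ry":0,"rz":0,"hand":45},{"tx":-1.5,"ty":0.9,"tz":2,"rx":0,"ry":0,"rz":0,"hand":45},{"tx":-2,"ty":1.4,"tz":2,"rx":0,"ry":0,"rz":0,"hand":45},{"tx":-2,"ty":1.4,"tz":2,"rx":0,"ry":0,"rz":0,"hand":45},{"tx":-2,"ty":1.4,"tz":2,"rx":0,"ry":0,"rz":0,"hand":45}]'
python3 - <<'E'
from h import *
a,P=snap('top','t5.png');b,Q=snap('side','s5.png')
cv2.imwrite('pics/g.png',np.hstack([a[130:230,280:400].repeat(3,0).repeat(3,1),b[170:270,280:400].repeat(3,0).repeat(3,1)])[:,:,::-1])
for z in(.188,.16,.08):print(z,np.round(proj(P,(.583,-.186,z)),1),np.round(proj(Q,(.580,-.187,z)),1))
E
```

```text
time: 11.9
eef_pos: [0.5805, -0.1859, 0.215]
tool_rot: [0.693, 0.137, 0.694, -0.137]
ft_force: [0.8, 0.3, 0.2]
finger_gap: 0.0452
time: 12.6
eef_pos: [0.4809, -0.1157, 0.3158]
tool_rot: [0.694, 0.136, 0.693, -0.136]
ft_force: [0.5, -0.3, -0.2]
finger_gap: 0.0452
0.188 [341.  170.9] [344.2 197.4]
0.16 [337.8 174.6] [342.2 211.5]
0.08 [330.  183.8] [337.  248.1]
```

View pics/g.png

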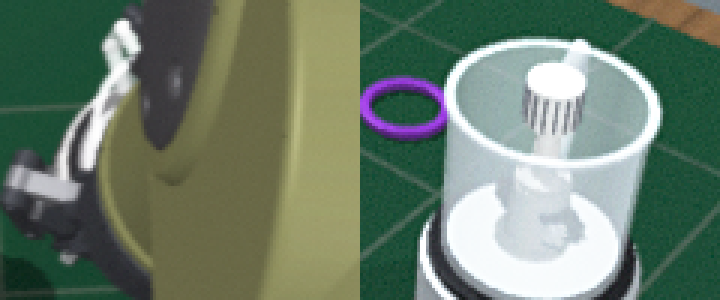

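The side view shows the blade upright and released, its knob top at (345.3,196.7) against (344.2,197.4) predicted for home. Handing in.

```bash
python3 -c "
from workcell import robot
print(robot.sign_off())"
```

```text
the job is handed in; nothing more can be done
None
```

The chopping blade is on the drive spindle, pushed down and released. The job was handed in at about 12.7 s of the 64 s allowed; no verdict is reported at hand-in.

**What I did:** I gripped the blade by its knob, lifted it 19 mm and slid it off the fork. I pre-turned it to match the cross angle seen in the images. The cross went into the socket on the way down, so no search by turning was needed. I then pushed to about 16 N and let go.

**Last checks:**
- **Height:** contact came at tool height 0.1727 m, where home predicts about 0.172 and standing on the cross about 0.181.
- **Engagement:** twisting a few degrees raised the torque to about 0.24 N m with no change in height, so the cross is in the slot.
- **Picture after release:** the blade stands upright, with the knob top within about 1 pixel (roughly 2 mm) of its home position.

**Disagreements and gaps:**
- My first two move calls were refused as invalid input, and nothing moved.
- The top and side cameras differed by about 3 mm on position. The angle estimates for the blade and cross scattered by 10–15°.
- The wrist view put the chopper axis about 9 mm off in y. It was at the edge of that picture, so I did not use it.
- I did not re-measure the bystanders at the end. The arm's path kept clear of them, and I felt no unexpected contact force.

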